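# Lock the popped-up plunger stopper of the leaning sweet jar

### The arm

A 6-joint arm with a two-finger parallel gripper is mounted at the origin on a cart in front of the work surface, level with it; the furniture and walls round the work are solid. World frame = base frame: x ahead of the robot, y to its left, z up, the work surface at z = 0. Lengths are in m, angles in rad, forces in N, time in s.
With the tool pointing down it reaches from about 0.425 to 0.95 m from the base axis. Payload 3.5 kg.
Tool frame: the origin (TCP) lies midway between the tips of the shut fingers; the grasp point (between the pads) lies 19 mm behind it; x points along the fingers, z is the direction in which the jaws open and shut, and the axes are right-handed (so a half turn about x gives the same grasp; the last joint's range is limited). The gripper opens to 85 mm and grips with 20 to 120 N. Pads are 22 mm wide; open, the fingers measure 114 mm over their backs; the gripper's body (76 mm by 85 mm) begins 54 mm behind the grasp point. The pads swing forward as they close: fully open they stand 13 mm farther back than shut.
Start: joints at [-1.359, 0.286, 1.577, -0, 1.279, -0.15], TCP at [0.239, -0.631, 0.205] pointing down, gripper open.
Joint ranges: [-2.77, 2.77], [-0.9, 2.22], [0.21, 2.48], [-1.53, 4.67], [0.24, 2.81], [-2.84, 2.84]. Speed limits (rad/s): [2.79, 2.79, 3.14, 3.14, 3.14, 3.14].

### API

Orientations are given as a unit quaternion [x, y, z, w].
In Python, from plant import readout, eyes, ctrl gives the robot as it stands.
- The arm moves only by the tool move_arm, never from a script. Its argument "commands" is a list of rows, each a list of 7 numbers: the turn, a rotation vector about the world's x, y, z in rad, then the shift along the world's x, y, z in mm, then the closure in counts, from 0 (fully open) to 255 (shut). A call has 1 to 12 rows; each row is the pose to reach, as a shift and turn from the pose measured when the call began; what a row does not reach only later rows make up. A row lasts 1/10 s, in which the tool goes at most 50 mm and 8.59 degrees, less where a joint would pass 70% of its speed; a pose out of reach is approached as far as the arm can. A call with a gripper value outside its range is refused whole. The fingers move at their own pace and stop on an object; "newtons" is the grip in N (left out, the last holds). Time passes only in rows, so rows that repeat a pose let the fingers close. It gives the time, the measured TCP pose, the force and the opening at its end, in the units of the state.
- readout.get_state(): the state, without advancing time (a new reading comes with each control period).
- eyes.read_camera(name): name is "side" or "top"; returns a dict with "color" (480x640x3 uint8, red, green, blue), "depth" (480x640 float32, m along the optical axis (not along the pixel's ray), 0 where there is no reading), "K" (3x3 intrinsics, pixels), "dist" ([k1, k2, p1, p2, k3] as OpenCV has them; the pictures are not rectified), "eye" and "attitude" of the camera in the world. Camera axes: x right, y down, z forward; pixel columns grow to the right and rows downward; lengths in m; the calibration is good to about 2 mm. A picture is of the moment at which its call begins.
- ctrl.sign_off(): hands the job in, once; it reports no verdict.
The state is a dict: "time": time; "qpos": joint angles; "dq": joint speeds; "joint_efforts": joint torques, N m; "eef_pos": TCP position; "tcp_rot": TCP orientation; "contact_force": force on the tool from outside, world axes, zero at the start; "wrist_torque": the same for the moment, N m; "opening": opening from 0.0 (shut) to 1.0 (fully open).
Only numpy, scipy, OpenCV 4.12 (cv2) and the standard library are available. Lean on these libraries where they do the work, as an engineer would, in place of code of your own. Each camera call takes 0.05 s, during which the arm holds its last target.

### The job

The plunger stopper of the leaning sweet jar has popped up. Close the jar: feel for the slot by turning the black cap clockwise under light pressure, push it down to its stop there, then turn it on clockwise about a quarter turn to the end and let go, so that it stays locked down. Leave the red-lidded jar, the cup of sweet sticks and the little price card where they stand.

Things in the scene. Friction and masses are not known exactly. Their poses are not given: they have to be found in the camera images.
- cradle: Wooden cradle, 145 x 125 mm, screwed to the worktop (cannot move), carrying a glass sweet jar (90 mm wide) that leans 28 degrees (0.49 rad) from vertical towards the cradle's -x side. Origin: centre of the cradle's underside; z up.
- collar_top (a point): Centre of the top face of the jar's fixed steel collar (40 mm diameter, 25 mm above the glass shoulder). Its z axis is the jar's leaning axis, pointing up out of the jar. In the collar is a bayonet: a lug on the stem passes a keeper only at one unmarked cap angle, the slot; off it the cap goes down about 2 mm and stops hard, within 8 degrees of it 15 mm to its bottom stop.
- cap_rest (a point): Fixed point on the axis, 39 mm above collar_top (same axes): where the popped-up cap's top centre is. The black ribbed cap is round, 48 mm wide, 22 mm thick, gripped round its rim; 17 mm of 22 mm steel stem with a red band shows below it. It turns with light friction and starts 17 to 57 degrees anticlockwise (seen from above it) of the slot.
- plunger (a joint): Plunger depth along the axis, m: 0 up, 0.015 at its stop, about 0.010 locked. Return spring 3 N at 0, 9 N at 0.015. Deeper than 0.013 the cap can turn clockwise from the slot, under the keeper; from 66 to 85 degrees (end stop) past the slot it is in the lock: let go there it rises 3 to 5 mm into a pocket and stays. Let go in the slot it springs up but keeps its angle.
- red_lid_jar: Upright clear jar of sweets with a red lid, 64 mm diameter, 100 mm tall, loose; origin at the centre of its underside. Bystander.
- stick_cup: Upright bunch of purple sweet sticks, 79 x 76 mm, 135 mm tall, loose; origin at the centre of its underside. Bystander.
- price_card: Small white card on a stand, 40 x 60 mm, 54 mm tall, loose; origin at the centre of its underside. Bystander.
Mind the look-alikes: they are no part of the job. There is more than one size of the cradle; the one meant has the size given above.

How it is judged:
On the way:
1. the plunger is pressed down to its stop (value of joint plunger above 0.0135 m), for 0.05 s.
At the end, for the whole second after the job is handed in: With the robot off it, the plunger stays locked down in its pocket (8 to 11.5 mm down); the red-lidded jar, the stick cup and the price card are within 25 mm of where they stood (value of joint plunger between 0.008 and 0.0115 m and distance of each of red_lid_jar, stick_cup, price_card from where it was at the start of the episode below 0.025 m); the robot touches nothing.
It fails at once if a bystander is shoved more than 40 mm or tipped over (distance of any of red_lid_jar, stick_cup, price_card from where it was at the start of the episode above 0.04 m or angle between any of red_lid_jar, stick_cup, price_card's own z axis and vertical above 0.6 rad).
It also fails if it takes over 51 s, if anything falls off the work surface, if the arm or the gripper's body presses on something with over 40 N, if the wrist force passes 120 N, or if a joint passes its speed limit or range.

## Working session

There is one attempt and no reset: what is moved stays moved. The work goes in short steps, Python scripts to look and compute and a tool call to move; the robot and the scene stay as the last step left them, time stands still between calls to the robot, and variables do not carry over. Pictures are saved under pics/ and viewed, and the job is handed in when it is done.

Besides the shell and the picture viewer there is one more tool, called after ">>>" by a JSON object that holds its "fn" and its "kwargs". move_arm: Moves the arm, as the interface text tells. Its arguments: {"type":"object","properties":{"commands":{"type":"array"},"newtons":{"type":"number"}},"required":["commands"]}

```bash
ls; mkdir -p pics; python3 - <<'E'
from plant import readout, eyes
import cv2,pickle
s=readout.get_state();print(s)
for n in ("side","top"):
    c=eyes.read_camera(n);pickle.dump(c,open(f"{n}.pkl","wb"))
    cv2.imwrite(f"pics/{n}0.png",c["color"][...,::-1]);print(n,c["K"],c["dist"],c["eye"],c["attitude"])
E
```

```text
pics
{'time': 0.0, 'qpos': array([-1.35897526e+00,  2.87205665e-01,  1.57817209e+00, -1.92329944e-05,
        1.27859518e+00, -1.50039473e-01]), 'dq': array([-2.54762403e-03, -1.16721762e-03,  1.20652738e-03,  7.09739323e-04,
        5.20646027e-05, -3.73297073e-04]), 'joint_efforts': array([-1.57266353e-03, -4.05986774e+01, -2.92627949e+01, -1.86964189e-04,
        5.85495494e-03,  1.39592807e-06]), 'eef_pos': array([ 0.23880573, -0.63057947,  0.20382324]), 'tcp_rot': array([ 0.40243575,  0.58242906, -0.40129243,  0.58119381]), 'contact_force': array([ 0.101114  ,  1.16288653, -0.7572622 ]), 'wrist_torque': array([0.02360769, 0.00748658, 0.03526641]), 'opening': 0.9999506102541748}
side [[569.60808632   0.         308.5765159 ]
 [  0.         569.60808632 236.68392702]
 [  0.           0.           1.        ]] [0.03047987 0.         0.         0.         0.        ] [ 0.54393377 -0.96104065  0.59380134] [ 0.84881872  0.00504352 -0.01155264 -0.5285337 ]
top [[462.40192106   0.         316.25407509]
 [  0.         462.40192106 237.37295119]
 [  0.           0.           1.        ]] [-0.11071696  0.          0.          0.          0.        ] [0.42663644 0.01868567 1.03424545] [ 0.70897707 -0.70355319  0.0306928  -0.03771441]
```

View pics/side0.png

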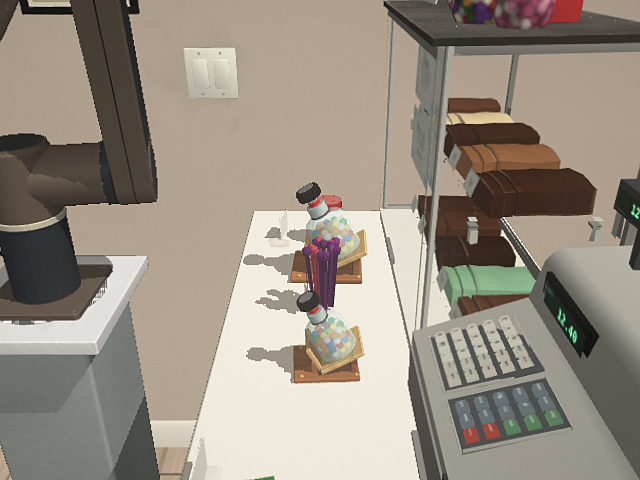

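View pics/top0.png

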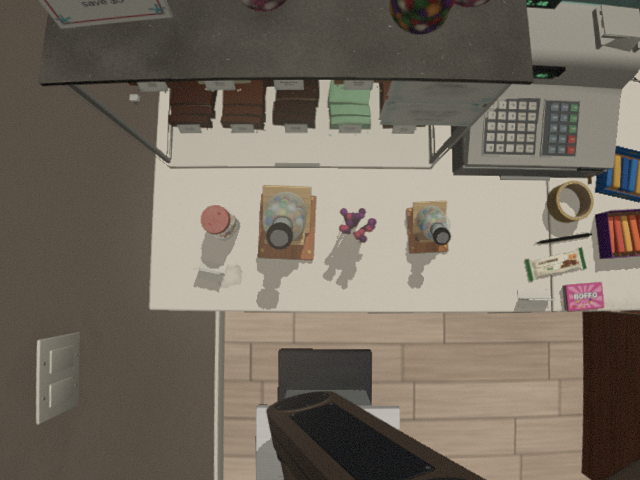

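```bash
cat > h.py <<'E'
import numpy as np,cv2,pickle
from scipy.spatial.transform import Rotation as R
def rays(c,px):
    u=cv2.undistortPoints(np.array(px,float).reshape(-1,1,2),c["K"],np.array(c["dist"])).reshape(-1,2)
    d=np.c_[u,np.ones(len(u))]
    return R.from_quat(c["attitude"]).apply(d)
def onz(c,px,z):
    d=rays(c,px);e=np.array(c["eye"]);return e+d*((z-e[2])/d[:,2])[:,None]
def cloud(c):
    v,u=np.mgrid[0:480,0:640];px=np.c_[u.ravel(),v.ravel()]
    return (np.array(c["eye"])+rays(c,px)*c["depth"].reshape(-1,1)).reshape(480,640,3)
def load(n):return pickle.load(open(n+".pkl","rb"))
E
python3 - <<'E'
from h import *
t=load("top");s=load("side")
P=cloud(t);Q=cloud(s)
for (u,v) in [(200,300),(287,222),(280,232),(262,255),(313,195),(428,227),(440,236),(216,220),(210,272),(350,220)]:print((u,v),P[v,u].round(3))
# board masks: points with z in 5..30mm, brown
for nm,c,C in(("top",t,P),("side",s,Q)):
    hsv=cv2.cvtColor(c["color"],cv2.COLOR_RGB2HSV)
    brown=(hsv[...,0]<18)&(hsv[...,1]>90)&(C[...,2]>.003)&(C[...,2]<.04)&(C[...,0]>.3)&(C[...,0]<.8)
    n,l,st,ce=cv2.connectedComponentsWithStats(brown.astype(np.uint8))
    for i in range(1,n):
        if st[i,4]>150:
            p=C[l==i];print(nm,st[i],np.percentile(p,[2,98],axis=0).round(3).tolist(),cv2.minAreaRect((p[:,:2]*1000).astype(np.float32)), np.median(p[:,2]))
    dark=(hsv[...,2]<75)&(C[...,2]>.12)&(C[...,2]<.35)&(C[...,0]>.35)&(C[...,0]<.75)&(abs(C[...,1])<.4)
    n,l,st,ce=cv2.connectedComponentsWithStats(dark.astype(np.uint8))
    for i in range(1,n):
        if st[i,4]>60:
            p=C[l==i];print(nm,"dark",st[i],ce[i],p.mean(0).round(3),np.percentile(p,[2,98],axis=0).round(3).tolist())
a=cv2.resize(t["color"][170:280,190:400],None,fx=3,fy=3)
b=cv2.resize(s["color"][170:300,230:390],None,fx=3.5,fy=3.5)
cv2.imwrite("pics/tc.png",a[...,::-1]);cv2.imwrite("pics/sc.png",b[...,::-1])
E
```

```text
(200, 300) [ 0.384  0.29  -0.002]
(287, 222) [0.541 0.084 0.153]
(280, 232) [0.518 0.094 0.187]
(262, 255) [0.486 0.149 0.013]
(313, 195) [ 0.624  0.038 -0.001]
(428, 227) [ 0.542 -0.202  0.089]
(440, 236) [ 0.519 -0.216  0.131]
(216, 220) [0.551 0.234 0.103]
(210, 272) [0.446 0.254 0.057]
(350, 220) [ 0.549 -0.038  0.132]
top [ 258  196   58   64 1027] [[0.48, 0.035, 0.009], [0.605, 0.156, 0.017]] ((549.7726440429688, 95.57693481445312), (121.88867950439453, 141.91082763671875), 88.38287353515625) 0.012292653427273814
top [407 208  41  45 532] [[0.495, -0.26, 0.005], [0.589, -0.176, 0.032]] ((546.158447265625, -218.2429962158203), (100.86872100830078, 86.49317169189453), 3.3355607986450195) 0.008854100784548846
top [ 608  211   32   46 1070] [[0.491, -0.715, 0.021], [0.588, -0.638, 0.04]] ((538.78857421875, -681.36279296875), (101.33251190185547, 93.43441772460938), 2.457700252532959) 0.03566278193281491
top dark [101 110  55  42 248] [126.35887097 128.7983871 ] [0.693 0.366 0.255] [[0.692, 0.362, 0.13], [0.695, 0.371, 0.347]]
top dark [439 126  28  26 183] [453.04371585 137.1147541
[... 466 characters left out ...]
651351928711), 3.0773308277130127) 0.012428008080162978
side [336 258  26  26 480] [[0.572, 0.026, 0.004], [0.622, 0.094, 0.037]] ((597.4509887695312, 71.67888641357422), (93.28275299072266, 50.84611129760742), 86.5324935913086) 0.01269975463997175
side [ 294  345   66   38 1253] [[0.497, -0.269, 0.004], [0.597, -0.192, 0.028]] ((547.3114013671875, -225.56640625), (101.03643035888672, 88.80078125), 2.5003888607025146) 0.00937902906401289
side dark [296 182  25  22 281] [308.52313167 194.22064057] [0.516 0.077 0.176] [[0.493, 0.068, 0.158], [0.537, 0.097, 0.192]]
side dark [297 290  23  19 209] [309.57416268 301.23444976] [ 0.524 -0.234  0.128] [[0.505, -0.243, 0.121], [0.536, -0.214, 0.136]]
```

View pics/tc.png

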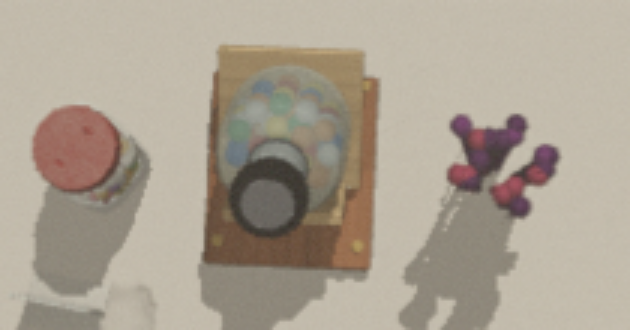

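View pics/sc.png

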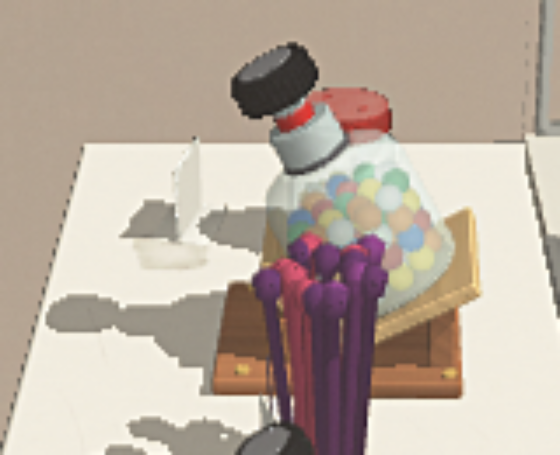

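```bash
python3 - <<'E'
from h import *
t=load("top");s=load("side")
P=cloud(t);Q=cloud(s)
# corners of base board, top view (crop px/3 + offset), z~.012
px=np.array([(202,263),(367,269),(379,80),(214,72)])/3+[190,170]
p=onz(t,px,.012);print(p.round(4))
for a,b in((0,1),(1,2),(2,3),(3,0)):
    d=p[b]-p[a];print(np.hypot(*d[:2]).round(4),np.degrees(np.arctan2(d[1],d[0])).round(2))
px=np.array([(213,391),(461,397)])/3.5+[230,170]
p=onz(s,px,.0);d=p[1]-p[0];print("side",p.round(4),np.hypot(*d[:2]),np.degrees(np.arctan2(d[1],d[0])))
for nm,c,C,lo,hi in(("top",t,P,(258,215),(300,256)),("side",s,Q,(290,176),(325,210))):
    crop=c["color"][lo[1]:hi[1],lo[0]:hi[0]]
    g=cv2.cvtColor(crop,cv2.COLOR_RGB2GRAY);hsv=cv2.cvtColor(crop,cv2.COLOR_RGB2HSV)
    sub=C[lo[1]:hi[1],lo[0]:hi[0]]
    z=sub[...,2]
    m=(hsv[...,1]<70)&(g<125)&(z>.145)&(z<.22)
    n,l,st,ce=cv2.connectedComponentsWithStats(m.astype(np.uint8));i=1+np.argmax(st[1:,4]);
    m=l==i
    pts=sub[m];g2=g[m]
    print(nm,st[i],ce[i]+np.array(lo))
    top=m&(g>55 if nm=="top" else g>60)
    for it in range(1):
        q=sub[cv2.erode(top.astype(np.uint8),np.ones((3,3)))>0]
        cen=np.median(q,0);u,sv,vt=np.linalg.svd(q-q.mean(0));nrm=vt[2]*np.sign(vt[2][2]);print("disc",len(q),q.mean(0).round(4),nrm.round(3),sv)
    cv2.imwrite(f"pics/g_{nm}.png",cv2.resize(np.hstack([g,(top*255).astype(np.uint8),(m*255).astype(np.uint8)]),None,fx=6,fy=6,interpolation=0))
E
```

```text
[[0.4797 0.1596 0.012 ]
 [0.4762 0.0375 0.012 ]
 [0.6175 0.0298 0.012 ]
 [0.623  0.1536 0.012 ]]
0.1222 -91.6
0.1415 -3.12
0.1239 87.48
0.1435 177.6
side [[0.4786 0.0392 0.    ]
 [0.6222 0.032  0.    ]] 0.1437870344108986 -2.8644760004445935
top [  8   7  27  27 570] [279.4877193  234.86842105]
disc 400 [0.5139 0.0964 0.1844] [-0.344 -0.018  0.939] [0.2393208  0.2014775  0.05891474]
side [  6   6  25  22 370] [307.9        192.94054054]
disc 21 [0.5111 0.0934 0.1845] [-0.465  0.072  0.882] [0.03116155 0.02296325 0.00207847]
```

View pics/g_top.png

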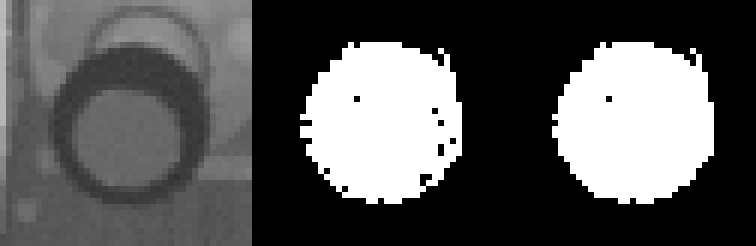

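View pics/g_side.png

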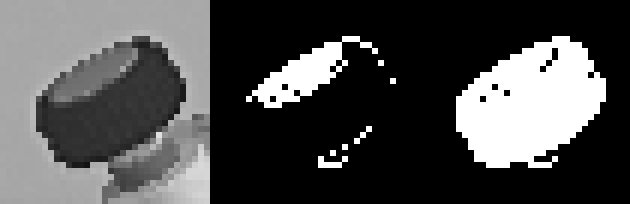

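```bash
python3 - <<'E'
from h import *
t=load("top");s=load("side");P=cloud(t);Q=cloud(s)
g=cv2.cvtColor(t["color"],cv2.COLOR_RGB2GRAY)[225:252,266:294]
m=(g>86).astype(np.uint8)
n,l,st,ce=cv2.connectedComponentsWithStats(m,connectivity=4);k=l[13,13];print(st[k],ce[k]+[266,225])
ct=ce[k]+[266,225];mt=l==k
q=P[225:252,266:294][mt];print("depth pts",q.mean(0))
g=cv2.cvtColor(s["color"],cv2.COLOR_RGB2GRAY)[176:210,290:325]
m=((g>68)&(g<140)).astype(np.uint8);n,l,st,ce=cv2.connectedComponentsWithStats(m,connectivity=4);k=l[12,15];print(st[k],ce[k]+[290,176])
cs=np.array([305.7,188.5])
if st[k,4]<250: cs=ce[k]+[290,176]
for c2 in (cs,np.array([305.7,188.5])):
    d1=rays(t,[ct])[0];d2=rays(s,[c2])[0];e1=np.array(t["eye"]);e2=np.array(s["eye"])
    A=np.c_[d1,-d2];x=np.linalg.lstsq(A,e2-e1,rcond=None)[0];p1=e1+d1*x[0];p2=e2+d2*x[1];print(p1.round(4),p2.round(4),((p1+p2)/2).round(4))
a=R.from_euler('z',-2.7,degrees=True).apply([-np.sin(np.radians(28)),0,np.cos(np.radians(28))]);print(a)
print(Q[188,305], P[238,279])
#bystanders
for u,v in [(216,220),(350,220),(225,272)]: print(P[v,u])
E
```

```text
[  4   5  18  16 227] [278.69603524 237.60352423]
depth pts [0.50787707 0.09668552 0.18672755]
[ 7  7 16 11 83] [304.73493976 188.07228916]
[0.5085 0.0972 0.1812] [0.5084 0.0972 0.1812] [0.5084 0.0972 0.1812]
[0.5086 0.0973 0.1801] [0.5103 0.0974 0.1802] [0.5095 0.0974 0.1801]
[-0.46895039  0.02211514  0.88294759]
[0.50908934 0.09274996 0.18313036] [0.50753406 0.09643194 0.18351976]
[0.55131404 0.23387236 0.1025096 ]
[ 0.54905656 -0.0381282   0.13174712]
[0.44735192 0.23346168 0.00133901]
```

```bash
cat >> h.py <<'E'
A=R.from_euler('z',-2.7,degrees=True).apply([-np.sin(np.radians(28)),0,np.cos(np.radians(28))])
CAP=np.array([.5085,.097,.1835])
E
python3 - <<'E'
from h import *
from plant import readout
s=readout.get_state();R0=R.from_quat(s["tcp_rot"]);print(R0.as_matrix().round(3))
R1=R.from_euler('z',1.36)*R0
x=R1.apply([1,0,0]);ax=np.cross(x,-A);ang=np.arcsin(np.linalg.norm(ax));R1=R.from_rotvec(ax/np.linalg.norm(ax)*ang)*R1
for d in(0,-1.15,1.15):
    Rt=R1*R.from_rotvec([d,0,0]);v=(Rt*R0.inv()).as_rotvec();print(d,v.round(3),np.degrees(np.linalg.norm(v)));print(Rt.as_matrix().round(2).tolist())
for h in(.06,-.03):print(((CAP+h*A)-s["eef_pos"])*1000)
E
```

```text
[[-0.     0.935  0.354]
 [ 0.002  0.354 -0.935]
 [-1.     0.    -0.002]]
0 [-0.352 -0.396  1.331] 82.07808380382305
[[0.47, -0.13, 0.87], [-0.02, 0.99, 0.16], [-0.88, -0.09, 0.46]]
-1.15 [-0.619 -0.173  2.447] 144.95486124084204
[[0.47, -0.85, 0.24], [-0.02, 0.26, 0.97], [-0.88, -0.46, 0.1]]
1.15 [-0.076 -0.485  0.205] 30.46793898034937
[[0.47, 0.75, 0.47], [-0.02, 0.55, -0.84], [-0.88, 0.38, 0.27]]
[241.53891872 728.97445121  32.48445875]
[283.74445388 726.9840887  -46.9808246 ]
```

>>> {"fn": "move_arm", "kwargs": {"commands": [[0,0,0.3,40,130,50,0],[-0.1,-0.1,0.5,80,250,70,0],[-0.2,-0.2,0.8,130,380,70,0],[-0.3,-0.3,1.1,180,520,70,0],[-0.35,-0.4,1.33,220,650,60,0],[-0.35,-0.4,1.33,230,729,60,0],[-0.35,-0.4,1.33,230,729,60,0],[-0.35,-0.4,1.33,230,729,60,0],[-0.35,-0.4,1.33,230,729,60,0],[-0.35,-0.4,1.33,230,729,60,0],[-0.35,-0.4,1.33,230,729,60,0],[-0.35,-0.4,1.33,230,729,60,0]], "newtons": 40}}

```text
time: 1.3
eef_pos: [0.4186, -0.063, 0.258]
tcp_rot: [-0.071, 0.513, 0.031, 0.855]
contact_force: [1.7, 1.1, -0.1]
opening: 0.999
```

```bash
cat > st.py <<'E'
from h import *
from plant import readout
s=readout.get_state();Rm=R.from_quat(s["tcp_rot"]);p=s["eef_pos"];r=p-CAP
h=r@A;lat=r-h*A
print("t",round(s["time"],2),"q",s["qpos"].round(3),"p",p.round(4),"h mm",(h*1e3).round(2),"lat mm",(lat*1e3).round(2),"tilt err deg",np.degrees(np.arccos(min(1,Rm.apply([1,0,0])@-A))).round(2),"F",s["contact_force"].round(2),"F.A",(s["contact_force"]@A).round(2),"T.A",(s["wrist_torque"]@A).round(3),"open",round(s["opening"],4))
E
python3 st.py
```

```text
t 1.3 q [-0.546 -0.719  2.381  0.265  1.056 -0.776] p [ 0.4186 -0.063   0.258 ] h mm 104.43 lat mm [ -40.91 -162.34  -17.66] tilt err deg 0.2 F [ 1.69  1.07 -0.07] F.A -0.83 T.A -0.019 open 0.9994
```

```bash
python3 - <<'E'
from h import *
p=np.array([.4186,-.063,.258]);print((CAP+.06*A-p)*1000)
E
```

```text
[ 61.76297656 161.32690834 -21.52314443]
```

>>> {"fn": "move_arm", "kwargs": {"commands": [[0,0,0,30,40,0,0],[0,0,0,60,80,0,0],[0,0,0,62,120,-10,0],[0,0,0,62,161,-21,0],[0,0,0,62,161,-21,0],[0,0,0,62,161,-21,0],[0,0,0,62,161,-21,0]]}}

```text
time: 2.0
eef_pos: [0.4807, 0.0972, 0.2373]
tcp_rot: [-0.071, 0.513, 0.03, 0.855]
contact_force: [0.3, 0.2, -0.2]
opening: 0.999
```

```bash
python3 st.py
```

```text
t 2.0 q [ 0.006 -0.468  2.278 -0.032  0.841 -0.126] p [0.4807 0.0972 0.2373] h mm 60.49 lat mm [ 0.61 -1.13  0.35] tilt err deg 0.2 F [ 0.35  0.23 -0.15] F.A -0.29 T.A 0.036 open 0.999
```

>>> {"fn": "move_arm", "kwargs": {"commands": [[-0.28,0.013,0.53,0,0,0,0],[-0.563,0.0265,1.06,0,0,0,0],[-0.563,0.0265,1.06,0,0,0,0],[-0.563,0.0265,1.06,0,0,0,0],[-0.563,0.0265,1.06,0,0,0,0],[-0.563,0.0265,1.06,0,0,0,0],[-0.563,0.0265,1.06,0,0,0,0],[-0.563,0.0265,1.06,0,0,0,0],[-0.563,0.0265,1.06,0,0,0,0],[-0.563,0.0265,1.06,0,0,0,0]]}}

```text
time: 3.0
eef_pos: [0.4811, 0.0957, 0.2378]
tcp_rot: [-0.539, 0.408, 0.314, 0.667]
contact_force: [0.4, 0.1, -0.3]
opening: 0.995
```

```bash
python3 st.py; python3 - <<'E'
from plant import eyes
import cv2,numpy as np
a=eyes.read_camera("side")["color"][130:290,200:400];b=eyes.read_camera("top")["color"][150:310,170:370]
cv2.imwrite("pics/pre.png",cv2.resize(np.hstack([a,b]),None,fx=2,fy=2,interpolation=cv2.INTER_CUBIC)[...,::-1])
E
```

```text
t 3.0 q [ 1.000e-03 -4.680e-01  2.276e+00 -2.700e-02  8.440e-01 -1.328e+00] p [0.4811 0.0957 0.2378] h mm 60.74 lat mm [ 1.06 -2.6   0.63] tilt err deg 0.13 F [ 0.37  0.1  -0.33] F.A -0.46 T.A 0.024 open 0.9946
```

View pics/pre.png

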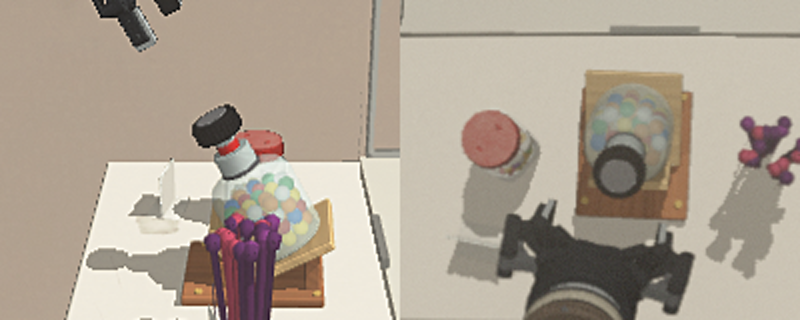

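```bash
python3 - <<'E'
from h import *
from plant import readout
s=readout.get_state();Rm=R.from_quat(s["tcp_rot"]);p=s["eef_pos"]
pts=[p+Rm.apply([-.013,0,k*.0425]) for k in(1,-1)]+[p,CAP]
for n,o in(("side",(200,130)),("top",(170,150))):
    c=load(n);Ri=R.from_quat(c["attitude"]).inv()
    q,_=cv2.projectPoints(np.array(Ri.apply(np.array(pts)-c["eye"])),np.zeros(3),np.zeros(3),c["K"],np.array(c["dist"]))
    print(n,((q[:,0]-o)*2+([0,0] if n=="side" else [400,0])).round(0))
E
```

```text
side [[184.  34.]
 [162.  69.]
 [180.  62.]
 [210. 114.]]
top [[561. 196.]
 [659. 218.]
 [612. 201.]
 [617. 175.]]
```

```bash
python3 - <<'E'
from h import *
from plant import readout,eyes
s=readout.get_state();Rm=R.from_quat(s["tcp_rot"]);p=s["eef_pos"]
for n in("side","top"):
    c=eyes.read_camera(n);C=cloud(c).reshape(-1,3)
    L=Rm.inv().apply(C-p)*1000
    m=(L[:,0]>-80)&(L[:,0]<30)&(abs(L[:,1])<30)&(abs(L[:,2])<75)
    L=L[m];print(n,m.sum())
    for k in(1,-1):
        q=L[L[:,2]*k>20];print(k,len(q),np.sort(q[:,0])[-8:].round(1),q[np.argsort(q[:,0])[-8:]].mean(0).round(1), np.percentile(q[:,1:],[3,50,97],axis=0).round(1).tolist())
E
```

```text
side 499
1 239 [-41.2 -40.7 -40.6 -40.5 -40.4 -39.8 -39.7 -39.4] [-40.3  -0.9  41.5] [[-12.5, 38.3], [-2.6, 41.9], [9.4, 48.1]]
-1 260 [-40.6 -40.6 -40.6 -40.4 -40.2 -40.1 -40.  -39.8] [-40.3  -0.4 -49.8] [[-12.8, -60.2], [-5.9, -54.1], [8.1, -45.6]]
top 155
1 82 [-47.1 -46.4 -46.4 -46.1 -43.7 -43.7 -43.7 -40.9] [-44.7  -3.8  45.4] [[-10.4, 44.1], [-9.0, 48.2], [4.4, 57.0]]
-1 73 [-49.2 -48.3 -48.3 -47.2 -46.5 -46.3 -45.2 -40.9] [-46.5  -7.2 -44.4] [[-11.2, -54.7], [-9.9, -46.5], [-2.2, -41.4]]
```

>>> {"fn": "move_arm", "kwargs": {"commands": [[0,0,0,0,0,0,255],[0,0,0,0,0,0,255],[0,0,0,0,0,0,255],[0,0,0,0,0,0,255],[0,0,0,0,0,0,255],[0,0,0,0,0,0,255],[0,0,0,0,0,0,255],[0,0,0,0,0,0,255]]}}

```text
time: 4.0
eef_pos: [0.4808, 0.0968, 0.2373]
tcp_rot: [-0.54, 0.407, 0.316, 0.666]
contact_force: [-0.7, -1.0, -0.2]
opening: -0.002
```

```bash
cat > tip.py <<'E'
from h import *
from plant import readout,eyes
import sys
s=readout.get_state();Rm=R.from_quat(s["tcp_rot"]);p=s["eef_pos"]
ims=[]
for n in("side","top"):
    c=eyes.read_camera(n);C=cloud(c).reshape(-1,3)
    L=Rm.inv().apply(C-p)*1000
    m=(L[:,0]>-80)&(L[:,0]<30)&(abs(L[:,1])<30)&(abs(L[:,2])<75)
    L=L[m];q=L;print(n,m.sum(),np.sort(q[:,0])[-8:].round(1),q[np.argsort(q[:,0])[-8:]].mean(0).round(1), np.percentile(q[:,1:],[3,50,97],axis=0).round(1).tolist())
    ims.append(c["color"][130:290,200:400] if n=="side" else c["color"][150:310,170:370])
cv2.imwrite(sys.argv[1],cv2.resize(np.hstack(ims),None,fx=2,fy=2,interpolation=cv2.INTER_CUBIC)[...,::-1])
E
python3 tip.py pics/shut.png; python3 st.py
```

```text
side 412 [-27.8 -27.8 -27.5 -27.4 -27.2 -27.  -27.  -26.4] [-27.3  -1.   -7.4] [[-14.2, -34.3], [-7.8, -11.8], [8.3, 19.8]]
top 289 [-34.1 -34.  -33.8 -32.7 -31.9 -31.9 -31.  -30.3] [-32.5  -9.3   4. ] [[-13.1, -28.4], [-10.0, 1.2], [6.9, 29.0]]
t 4.1 q [ 0.003 -0.467  2.277 -0.027  0.844 -1.33 ] p [0.4808 0.0968 0.2374] h mm 60.53 lat mm [ 0.71 -1.54  0.41] tilt err deg 0.18 F [-1.08 -0.46 -0.63] F.A -0.06 T.A 0.048 open 0.0005
```

View pics/shut.png

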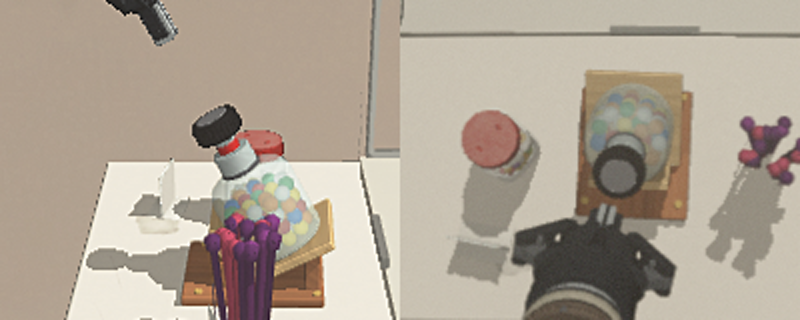

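>>> {"fn": "move_arm", "kwargs": {"commands": [[0,0,0,0,0,0,0],[0,0,0,0,0,0,0],[0,0,0,0,0,0,0],[0,0,0,0,0,0,0],[0,0,0,0,0,0,0],[0,0,0,0,0,0,0],[0,0,0,8,0,-16,0],[0,0,0,16,0,-32,0],[0,0,0,25,0,-49,0],[0,0,0,34,0,-66,0],[0,0,0,34,0,-66,0],[0,0,0,34,0,-66,0]]}}

```text
time: 5.3
eef_pos: [0.5146, 0.0968, 0.1713]
tcp_rot: [-0.539, 0.407, 0.316, 0.666]
contact_force: [-0.3, 0.4, -0.6]
opening: 0.997
```

```bash
python3 st.py;python3 tip.py pics/near.png; 
```

```text
t 5.3 q [ 0.003 -0.297  2.283 -0.033  0.669 -1.322] p [0.5146 0.0968 0.1713] h mm -13.7 lat mm [-0.28  0.1  -0.15] tilt err deg 0.18 F [-0.28  0.4  -0.56] F.A -0.35 T.A 0.004 open 0.9967
side 976 [29.2 29.3 29.4 29.6 29.7 29.9 29.9 29.9] [ 29.6  -3.3 -17. ] [[-23.9, -58.4], [-5.6, -15.3], [13.9, 44.6]]
top 723 [28.3 28.6 29.  29.  29.1 29.3 29.7 30. ] [ 29.1 -15.3  -6.8] [[-22.9, -47.9], [-7.2, -0.4], [18.7, 50.2]]
```

View pics/near.png

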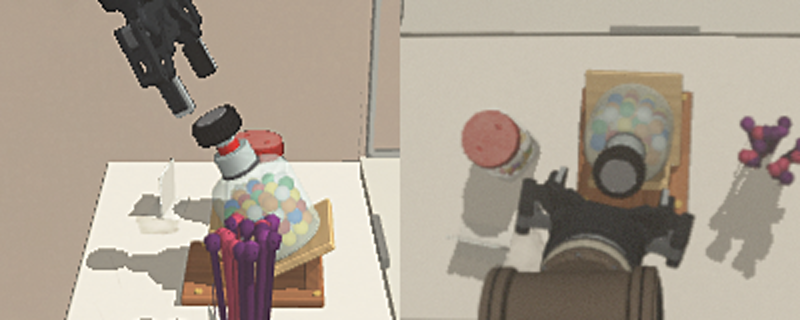

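```bash
python3 - <<'E'
from h import *
from plant import readout,eyes
s=readout.get_state();Rm=R.from_quat(s["tcp_rot"]);p=s["eef_pos"]
for n in("side","top"):
    c=eyes.read_camera(n);C=cloud(c).reshape(-1,3)
    L=Rm.inv().apply(C-p)*1000
    for x0,x1 in((-60,-50),(-50,-42),(-42,-34)):
      for k in(1,-1):
        q=L[(L[:,0]>x0)&(L[:,0]<x1)&(abs(L[:,1])<30)&(L[:,2]*k>30)&(L[:,2]*k<75)]
        if len(q)>3:print(n,x0,k,len(q),np.percentile(q[:,1:],[4,96],axis=0).round(1).tolist())
print(Rm.as_matrix().round(2))
E
```

```text
side -60 1 56 [[-12.9, 38.3], [8.4, 46.3]]
side -60 -1 64 [[-11.9, -60.1], [5.5, -45.4]]
side -50 1 41 [[-11.9, 39.0], [8.4, 47.6]]
side -50 -1 40 [[-12.6, -57.0], [8.4, -45.4]]
side -42 1 11 [[-10.1, 39.4], [3.3, 47.0]]
side -42 -1 9 [[-9.6, -52.0], [6.2, -48.2]]
top -60 1 20 [[-11.1, 43.9], [-0.3, 56.8]]
top -60 -1 23 [[-11.2, -54.6], [-4.9, -42.4]]
top -50 1 11 [[-11.2, 44.0], [3.2, 55.7]]
top -50 -1 7 [[-10.9, -51.3], [2.5, -41.6]]
[[ 0.47 -0.86  0.2 ]
 [-0.02  0.22  0.98]
 [-0.88 -0.46  0.09]]
```

>>> {"fn": "move_arm", "kwargs": {"commands": [[0,0,0,5,0,-10,0],[0,0,0,10,-0.5,-19,0],[0,0,0,15,-1,-29,0],[0,0,0,20,-1,-38,0],[0,0,0,20,-1,-38,0],[0,0,0,20,-1,-38,0]]}}

```text
time: 6.1
eef_pos: [0.5351, 0.0958, 0.134]
tcp_rot: [-0.54, 0.407, 0.315, 0.666]
contact_force: [0.1, -0.5, 0.3]
opening: 0.999
```

```bash
python3 st.py;python3 tip.py pics/near2.png; 
```

```text
t 6.1 q [ 0.    -0.189  2.272 -0.035  0.57  -1.32 ] p [0.5351 0.0958 0.134 ] h mm -56.22 lat mm [0.23 0.06 0.12] tilt err deg 0.19 F [ 0.07 -0.46  0.28] F.A 0.2 T.A 0.051 open 0.9991
side 1439 [29.4 29.4 29.5 29.6 29.6 29.7 29.7 29.8] [ 29.6   6.1 -41.9] [[-25.4, -57.6], [-7.5, -20.9], [21.2, 43.8]]
top 1359 [28.3 28.4 28.5 28.5 28.7 28.7 29.3 29.3] [ 28.7 -14.8 -10.7] [[-27.9, -43.4], [-10.5, -1.0], [17.6, 44.7]]
```

View pics/near2.png

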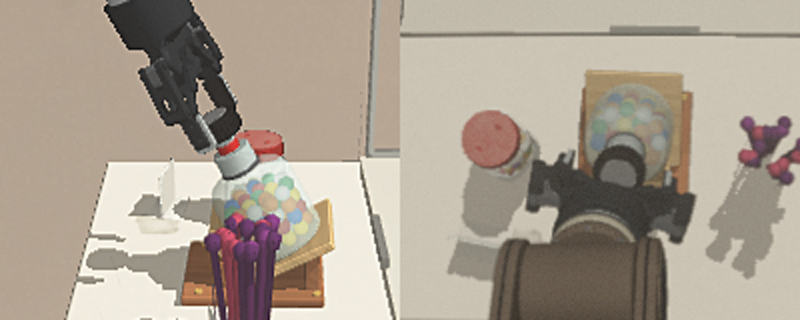

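>>> {"fn": "move_arm", "kwargs": {"commands": [[0,0,0,0,0,0,255],[0,0,0,0,0,0,255],[0,0,0,0,0,0,255],[0,0,0,0,0,0,255],[0,0,0,0,0,0,255],[0,0,0,0,0,0,255],[0,0,0,0,0,0,255]], "newtons": 40}}

```text
time: 6.9
eef_pos: [0.5354, 0.0949, 0.1354]
tcp_rot: [-0.541, 0.407, 0.315, 0.666]
contact_force: [-3.6, -5.2, 1.9]
opening: 0.549
```

```bash
python3 st.py;python3 tip.py pics/grip.png; 
```

```text
t 6.9 q [-1.000e-03 -1.920e-01  2.271e+00 -3.800e-02  5.710e-01 -1.321e+00] p [0.5354 0.0949 0.1354] h mm -55.14 lat mm [ 1.05 -0.89  0.58] tilt err deg 0.17 F [-3.55 -5.18  1.91] F.A 3.24 T.A 0.014 open 0.5488
side 1403 [29.4 29.5 29.6 29.7 29.8 29.8 29.9 30. ] [ 29.7  -1.  -40.7] [[-25.8, -46.1], [-7.7, -21.0], [21.6, 25.8]]
top 1304 [29.3 29.3 29.3 29.4 29.4 29.5 29.6 29.7] [ 29.4 -11.3 -10.1] [[-28.1, -39.0], [-10.9, 0.3], [9.3, 40.0]]
```

View pics/grip.png

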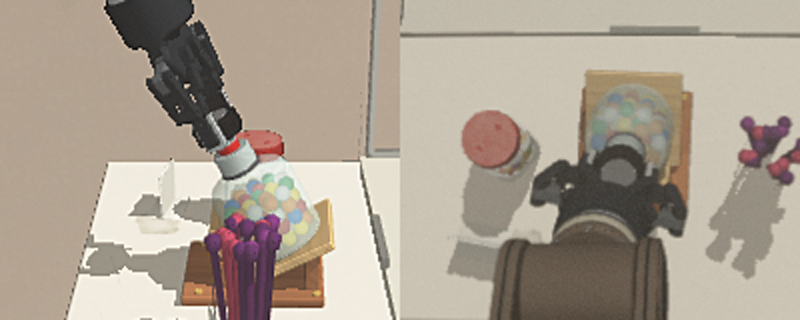

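>>> {"fn": "move_arm", "kwargs": {"commands": [[0,0,0,0.9,0,-1.8,255],[0,0,0,1.9,0,-3.5,255],[0,0,0,1.9,0,-3.5,255],[0,0,0,1.9,0,-3.5,255]]}}

```text
time: 7.4
eef_pos: [0.5365, 0.0948, 0.1333]
tcp_rot: [-0.541, 0.408, 0.315, 0.665]
contact_force: [-16.0, -3.2, 14.6]
opening: 0.55
```

```bash
python3 st.py
```

```text
t 7.4 q [-1.000e-03 -1.840e-01  2.269e+00 -3.900e-02  5.690e-01 -1.320e+00] p [0.5365 0.0948 0.1333] h mm -57.47 lat mm [ 1.06 -0.98  0.59] tilt err deg 0.05 F [-16.03  -3.21  14.61] F.A 20.34 T.A -0.018 open 0.55
```

>>> {"fn": "move_arm", "kwargs": {"commands": [[0.023,-0.001,-0.044,0.6,0,-1.1,255],[0.047,-0.002,-0.088,0.6,0,-1.1,255],[0.07,-0.003,-0.132,0.6,0,-1.1,255],[0.07,-0.003,-0.132,0.6,0,-1.1,255]]}}

```text
time: 7.8
eef_pos: [0.5368, 0.0945, 0.1326]
tcp_rot: [-0.489, 0.43, 0.284, 0.704]
contact_force: [-3.9, -3.0, 2.9]
opening: 0.548
```

```bash
python3 st.py
```

```text
t 7.8 q [-1.000e-03 -1.820e-01  2.269e+00 -4.000e-02  5.680e-01 -1.169e+00] p [0.5368 0.0945 0.1326] h mm -58.32 lat mm [ 0.97 -1.2   0.55] tilt err deg 0.02 F [-3.92 -2.97  2.88] F.A 4.32 T.A -0.0 open 0.5475
```

>>> {"fn": "move_arm", "kwargs": {"commands": [[0,0,0,0.7,0,-1.3,255],[0,0,0,1.4,0,-2.6,255],[0,0,0,1.4,0,-2.6,255]]}}

```text
time: 8.1
eef_pos: [0.5381, 0.0944, 0.1303]
tcp_rot: [-0.489, 0.43, 0.284, 0.704]
contact_force: [-3.6, -1.9, 3.6]
opening: 0.546
```

```bash
python3 st.py
```

```text
t 8.1 q [-1.000e-03 -1.750e-01  2.267e+00 -4.100e-02  5.620e-01 -1.168e+00] p [0.5381 0.0944 0.1303] h mm -60.95 lat mm [ 1.03 -1.21  0.58] tilt err deg 0.02 F [-3.63 -1.93  3.61] F.A 4.85 T.A 0.03 open 0.5458
```

>>> {"fn": "move_arm", "kwargs": {"commands": [[0,0,0,0.9,0,-1.8,255],[0,0,0,1.9,0,-3.5,255],[0,0,0,2.8,0,-5.3,255],[0,0,0,2.8,0,-5.3,255]]}}

```text
time: 8.5
eef_pos: [0.5407, 0.0944, 0.1252]
tcp_rot: [-0.489, 0.431, 0.284, 0.703]
contact_force: [-6.9, -2.9, 5.2]
opening: 0.544
```

```bash
python3 st.py; python3 tip.py pics/down.png
```

```text
t 8.5 q [-1.000e-03 -1.600e-01  2.265e+00 -4.200e-02  5.500e-01 -1.167e+00] p [0.5407 0.0944 0.1252] h mm -66.64 lat mm [ 1.   -1.17  0.56] tilt err deg 0.06 F [-6.86 -2.85  5.23] F.A 7.77 T.A 0.008 open 0.5438
side 1446 [29.1 29.3 29.4 29.6 29.7 29.7 29.8 29.9] [ 29.6 -14.  -43. ] [[-27.5, -46.5], [-10.0, -22.2], [21.0, 27.3]]
top 1205 [24.5 26.7 26.8 27.  27.3 27.4 28.6 29.7] [ 27.2 -21.4  20.1] [[-28.2, -38.8], [-11.4, 1.9], [7.4, 41.0]]
```

View pics/down.png

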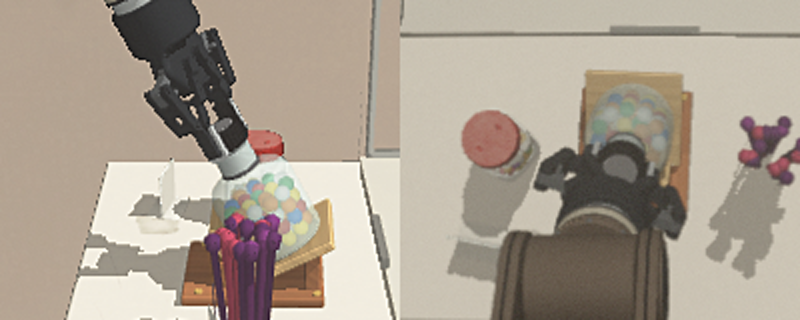

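>>> {"fn": "move_arm", "kwargs": {"commands": [[0,0,0,0.9,0,-1.8,255],[0,0,0,1.9,0,-3.5,255],[0,0,0,2.4,0,-4.4,255],[0,0,0,2.4,0,-4.4,255]]}}

```text
time: 9.0
eef_pos: [0.5421, 0.0943, 0.123]
tcp_rot: [-0.489, 0.432, 0.284, 0.702]
contact_force: [-22.2, -3.1, 21.2]
opening: 0.551
```

```bash
python3 st.py
```

```text
t 9.0 q [-1.000e-03 -1.510e-01  2.261e+00 -4.400e-02  5.480e-01 -1.166e+00] p [0.5421 0.0943 0.123 ] h mm -69.26 lat mm [ 1.13 -1.14  0.63] tilt err deg 0.26 F [-22.24  -3.12  21.16] F.A 29.04 T.A -0.033 open 0.5507
```

>>> {"fn": "move_arm", "kwargs": {"commands": [[0.038,-0.002,-0.071,0.85,0,-1.6,255],[0.075,-0.004,-0.141,0.85,0,-1.6,255],[0.113,-0.005,-0.212,0.85,0,-1.6,255],[0.15,-0.007,-0.283,0.85,0,-1.6,255],[0.188,-0.009,-0.353,0.85,0,-1.6,255],[0.235,-0.011,-0.442,0.85,0,-1.6,255],[0.235,-0.011,-0.442,0.85,0,-1.6,255]]}}

```text
time: 9.7
eef_pos: [0.5417, 0.0937, 0.1228]
tcp_rot: [-0.3, 0.49, 0.169, 0.801]
contact_force: [-20.6, -6.1, 19.9]
opening: 0.551
```

```bash
python3 st.py; python3 tip.py pics/t1.png
```

```text
t 9.7 q [-0.003 -0.151  2.26  -0.04   0.553 -0.67 ] p [0.5417 0.0937 0.1228] h mm -69.19 lat mm [ 0.75 -1.79  0.44] tilt err deg 0.46 F [-20.62  -6.1   19.9 ] F.A 27.1 T.A 0.036 open 0.5506
side 1453 [29.4 29.5 29.5 29.5 29.6 29.6 29.6 29.9] [ 29.6  18.4 -51.5] [[-28.0, -44.9], [-12.8, -14.8], [11.9, 35.1]]
top 1106 [29.4 29.6 29.6 29.8 29.8 29.9 30.  30. ] [ 29.8   7.  -33.1] [[-28.5, -40.3], [-11.7, 9.3], [11.0, 43.0]]
```

View pics/t1.png

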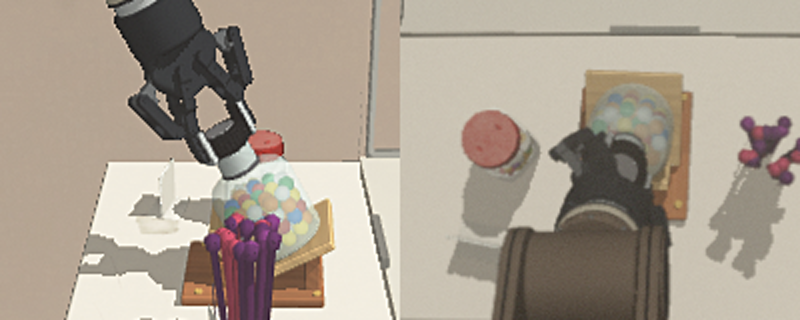

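>>> {"fn": "move_arm", "kwargs": {"commands": [[0.038,-0.002,-0.071,0.8,0.2,-1.5,255],[0.075,-0.004,-0.141,0.8,0.2,-1.5,255],[0.113,-0.005,-0.212,0.8,0.2,-1.5,255],[0.15,-0.007,-0.283,0.8,0.2,-1.5,255],[0.188,-0.009,-0.353,0.8,0.2,-1.5,255],[0.235,-0.011,-0.442,0.8,0.2,-1.5,255],[0.281,-0.013,-0.53,0.8,0.2,-1.5,255],[0.281,-0.013,-0.53,0.8,0.2,-1.5,255]]}}

```text
time: 10.6
eef_pos: [0.541, 0.0932, 0.1225]
tcp_rot: [-0.05, 0.52, 0.019, 0.853]
contact_force: [-21.1, -5.8, 17.9]
opening: 0.548
```

```bash
python3 st.py
```

```text
t 10.6 q [-0.005 -0.152  2.261 -0.033  0.556 -0.081] p [0.541  0.0932 0.1225] h mm -69.17 lat mm [ 0.06 -2.24  0.09] tilt err deg 0.66 F [-21.09  -5.78  17.88] F.A 25.55 T.A -0.018 open 0.5481
```

>>> {"fn": "move_arm", "kwargs": {"commands": [[0.038,-0.002,-0.071,0.8,0.5,-1.5,255],[0.075,-0.004,-0.141,0.8,0.5,-1.5,255],[0.113,-0.005,-0.212,0.8,0.5,-1.5,255],[0.14,-0.007,-0.265,0.8,0.5,-1.5,255],[0.14,-0.007,-0.265,0.8,0.5,-1.5,255]]}}

```text
time: 11.1
eef_pos: [0.5406, 0.0931, 0.1223]
tcp_rot: [0.078, 0.518, -0.059, 0.85]
contact_force: [-20.2, -5.3, 16.6]
opening: 0.546
```

```bash
python3 st.py
```

```text
t 11.1 q [-0.006 -0.152  2.261 -0.031  0.558  0.215] p [0.5406 0.0931 0.1223] h mm -69.15 lat mm [-0.36 -2.35 -0.13] tilt err deg 0.78 F [-20.24  -5.27  16.62] F.A 24.05 T.A -0.01 open 0.5455
```

>>> {"fn": "move_arm", "kwargs": {"commands": [[0.023,-0.001,-0.044,0.8,0.5,-1.5,255],[0.047,-0.002,-0.088,0.8,0.5,-1.5,255],[0.047,-0.002,-0.088,0.8,0.5,-1.5,255]]}}

```text
time: 11.4
eef_pos: [0.5403, 0.0931, 0.1222]
tcp_rot: [0.119, 0.515, -0.084, 0.845]
contact_force: [-20.0, -3.6, 17.9]
opening: 0.55
```

```bash
python3 st.py; python3 -c "
from plant import readout;s=readout.get_state();print(s['wrist_torque'],s['joint_efforts'])"
```

```text
t 11.4 q [-0.006 -0.151  2.26  -0.031  0.561  0.314] p [0.5403 0.0931 0.1222] h mm -69.17 lat mm [-0.6  -2.39 -0.26] tilt err deg 0.92 F [-19.96  -3.62  17.91] F.A 25.09 T.A 0.009 open 0.5498
[-0.87070719  1.24908552 -0.48395106] [  0.75127305 -13.34366351 -26.72795892   0.6668574   -2.84321666
   0.10168245]
```

>>> {"fn": "move_arm", "kwargs": {"commands": [[0.023,-0.001,-0.044,0.8,0.5,-1.5,255],[0.047,-0.002,-0.088,0.8,0.5,-1.5,255],[0.047,-0.002,-0.088,0.8,0.5,-1.5,255]]}}

```text
time: 11.7
eef_pos: [0.5402, 0.0931, 0.1221]
tcp_rot: [0.161, 0.511, -0.11, 0.837]
contact_force: [-18.9, -4.5, 15.9]
opening: 0.547
```

```bash
python3 st.py; python3 -c "
from plant import readout;s=readout.get_state();print(s['wrist_torque'],s['joint_efforts'])"
```

```text
t 11.7 q [-0.006 -0.151  2.259 -0.031  0.564  0.412] p [0.5402 0.0931 0.1221] h mm -69.14 lat mm [-0.76 -2.41 -0.34] tilt err deg 1.05 F [-18.89  -4.47  15.93] F.A 22.83 T.A 0.026 open 0.5475
[-0.78356337  1.33893815 -0.42017665] [  0.64192923 -13.42538327 -26.74800038   0.66058863  -2.80715548
   0.09915069]
```

>>> {"fn": "move_arm", "kwargs": {"commands": [[0.023,-0.001,-0.044,0.8,0.5,-1.5,255],[0.047,-0.002,-0.088,0.8,0.5,-1.5,255],[0.07,-0.003,-0.132,0.8,0.5,-1.5,255],[0.07,-0.003,-0.132,0.8,0.5,-1.5,255]]}}

```text
time: 12.1
eef_pos: [0.5395, 0.0928, 0.1215]
tcp_rot: [0.218, 0.504, -0.146, 0.823]
contact_force: [-18.1, -4.4, 14.7]
opening: 0.552
```

```bash
python3 st.py; python3 -c "
from plant import readout;s=readout.get_state();print(s['wrist_torque'],s['joint_efforts'])"
```

```text
t 12.1 q [-0.006 -0.15   2.258 -0.032  0.566  0.553] p [0.5395 0.0928 0.1215] h mm -69.41 lat mm [-1.51 -2.67 -0.73] tilt err deg 1.24 F [-18.1   -4.35  14.74] F.A 21.4 T.A 1.149 open 0.5525
[-1.25484521  1.38440287  0.6001748 ] [ -0.4145451  -14.31993395 -27.09608138   1.59993231  -2.88122043
   1.26939353]
```

>>> {"fn": "move_arm", "kwargs": {"commands": [[0,0,0,0,0,0,255],[0,0,0,-0.7,0,1.3,255],[0,0,0,-1.4,0,2.6,255],[0,0,0,-1.4,0,2.6,255]]}}

```text
time: 12.5
eef_pos: [0.5378, 0.0926, 0.1246]
tcp_rot: [0.214, 0.504, -0.145, 0.824]
contact_force: [-6.1, 0.7, 4.7]
opening: 0.551
```

```bash
python3 st.py
```

```text
t 12.5 q [-0.005 -0.159  2.26  -0.036  0.574  0.548] p [0.5378 0.0926 0.1246] h mm -65.86 lat mm [-1.63 -2.94 -0.79] tilt err deg 1.24 F [-6.09  0.71  4.65] F.A 6.98 T.A 1.027 open 0.5506
```

>>> {"fn": "move_arm", "kwargs": {"commands": [[-0.016,0.001,0.031,-0.5,0,1.0,255],[-0.016,0.001,0.031,-0.9,0,1.8,255],[-0.016,0.001,0.031,-0.9,0,1.8,255]]}}

```text
time: 12.8
eef_pos: [0.5367, 0.0926, 0.1265]
tcp_rot: [0.199, 0.507, -0.136, 0.828]
contact_force: [-4.2, -0.9, 2.4]
opening: 0.551
```

```bash
python3 st.py
```

```text
t 12.8 q [-0.005 -0.165  2.261 -0.037  0.579  0.513] p [0.5367 0.0926 0.1265] h mm -63.63 lat mm [-1.62 -3.02 -0.78] tilt err deg 1.24 F [-4.25 -0.89  2.36] F.A 4.06 T.A 0.247 open 0.5512
```

>>> {"fn": "move_arm", "kwargs": {"commands": [[0,0,0,0,0,0,0],[0,0,0,0,0,0,0],[0,0,0,0,0,0,0],[0,0,0,0,0,0,0],[0,0,0,0,0,0,0],[0,0,0,0,0,0,0]]}}

```text
time: 13.4
eef_pos: [0.5368, 0.0926, 0.1265]
tcp_rot: [0.199, 0.507, -0.136, 0.828]
contact_force: [0.4, 0.8, 0.1]
opening: 1.002
```

```bash
python3 st.py; python3 tip.py pics/open.png
```

```text
t 13.4 q [-0.005 -0.165  2.261 -0.037  0.579  0.513] p [0.5368 0.0926 0.1265] h mm -63.66 lat mm [-1.56 -3.02 -0.75] tilt err deg 1.24 F [0.37 0.75 0.06] F.A -0.11 T.A -0.019 open 1.0015
side 1568 [29.4 29.5 29.5 29.6 29.6 29.7 29.8 29.8] [ 29.6 -14.8  42.7] [[-26.7, -44.3], [-9.7, 18.4], [16.1, 57.1]]
top 519 [26.7 27.5 27.5 27.5 28.  28.4 29.6 29.9] [28.1 -2.7 41.7] [[-28.2, -17.8], [18.3, 18.8], [29.1, 44.3]]
```

View pics/open.png

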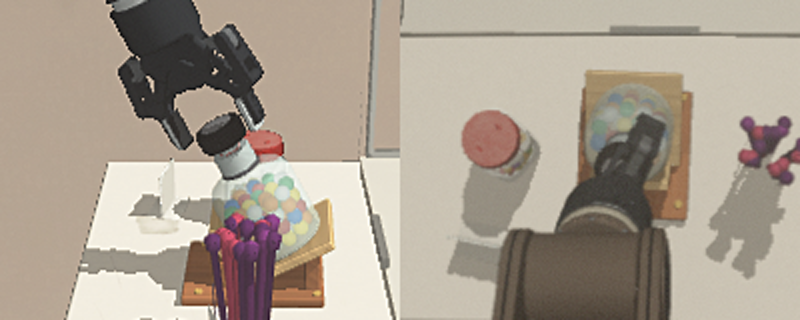

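Cap is down (stem hidden). Retreat along the axis by 90 mm and verify.

>>> {"fn": "move_arm", "kwargs": {"commands": [[0,0,0,-9,0.4,18,0],[0,0,0,-19,1,35,0],[0,0,0,-28,1.3,53,0],[0,0,0,-37,1.8,71,0],[0,0,0,-42,2,90,0],[0,0,0,-42,2,110,0],[0,0,0,-42,2,110,0],[0,0,0,-42,2,110,0]]}}

```text
time: 14.3
eef_pos: [0.4947, 0.0946, 0.2364]
tcp_rot: [0.199, 0.507, -0.136, 0.828]
contact_force: [-0.0, -0.7, -1.0]
opening: 0.994
```

```bash
python3 st.py; python3 - <<'E'
from h import *
from plant import eyes
S={}
for n in("side","top"):
    c=eyes.read_camera(n);S[n]=c
    o=load(n)
    hsv0=cv2.cvtColor(o["color"],cv2.COLOR_RGB2HSV);hsv1=cv2.cvtColor(c["color"],cv2.COLOR_RGB2HSV)
    if n=="side":
        P0=cloud(o);P1=cloud(c)
        for nm,h,P in(("before",hsv0,P0),("after",hsv1,P1)):
            m=(h[...,2]<75)&(np.linalg.norm(P-(CAP-.01*A),axis=2)<.045)
            v,u=np.nonzero(m);print(nm,m.sum(),u.mean(),v.mean(),"h",((P[m]-CAP)@A).mean(),np.percentile((P[m]-CAP)@A,[5,95]))
    d=np.abs(c["color"].astype(int)-o["color"]).max(2)
    for nm,(u0,u1,v0,v1) in({"red":(198,240,203,240),"card":(190,245,260,290),"sticks":(335,380,204,245)} if n=="top" else {"sticks":(300,343,240,310),"card":(265,292,208,248)}).items():print(n,nm,(d[v0:v1,u0:u1]>40).mean())
a=S["side"]["color"][130:290,200:400];b=S["top"]["color"][150:310,170:370]
cv2.imwrite("pics/end.png",cv2.resize(np.hstack([a,b]),None,fx=2,fy=2,interpolation=cv2.INTER_CUBIC)[...,::-1])
E
```

```text
t 14.3 q [-0.    -0.414  2.238 -0.03   0.851  0.506] p [0.4947 0.0946 0.2364] h mm 53.1 lat mm [11.13 -3.62  6.  ] tilt err deg 1.23 F [-0.04 -0.65 -1.03] F.A -0.9 T.A -0.011 open 0.9936
before 282 308.52127659574467 194.25531914893617 h -0.010649555081848885 [-0.02118777 -0.00143562]
after 285 310.7263157894737 198.06666666666666 h -0.019658818845874088 [-0.03069961 -0.01044503]
side sticks 0.0
side card 0.0
top red 0.0
top card 0.09575757575757576
top sticks 0.0
```

View pics/end.png

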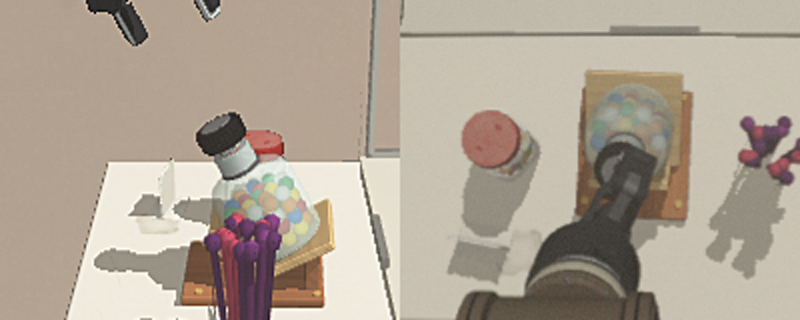

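```bash
python3 -c "
from plant import ctrl;print(ctrl.sign_off())"
```

```text
the job is handed in; nothing more can be done
None
```

I closed the jar and handed the job in at about 14.4 s. The job reports no verdict, so the result below rests on my own checks.

**What I did:** I picked the larger cradle (about 142 x 122 mm, top view (287,222)) over the smaller one (about 101 x 86 mm, at (428,227)). I gripped the cap and turned it clockwise under light pressure. The slot came after about 9°, and I pushed the cap down until it stopped hard. I then turned it about 98° further, until the end stop showed as roughly 1.1 N m of torque. Finally I eased it up into the pocket, let go and backed off.

**Last checks:**
- **Cap:** the side camera's depth puts it 9.0–9.5 mm below its starting height with the gripper clear. That is inside the 8 to 11.5 mm range, and it did not spring back.
- **Bystanders:** the sticks match their first pictures in both views, the red-lidded jar in the top view and the card in the side view. In the top view about 10% of the card's patch changed. I put that down to the arm's shadow, but did not check it separately.
- **Robot:** the force reading was about 1 N (the no-contact level) after backing off, so I take it to be touching nothing.

**What disagreed:**
- **Fingertips:** both cameras put them about 27 mm further back than the reported tool point. I worked to the camera measurement.
- **Stop depth:** the wrist reading showed about 14.1 mm of travel at the bottom stop rather than 15 mm. The hard stop, and the cap turning freely under the keeper, both show it was deep enough.

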